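# Clear the run-out deck and draw the thread hopper's slide gate

### The arm

A 6-joint arm with a two-finger parallel gripper is mounted at the origin on the work surface. World frame = base frame: x ahead of the robot, y to its left, z up, the work surface at z = 0. Lengths are in mm, angles in degrees, forces in N, time in s.
With the tool pointing down it reaches from about 375 to 900 mm from the base axis. Payload 3.1 kg.
Tool frame: the origin (TCP) lies midway between the tips of the shut fingers; the grasp point (between the pads) lies 19 mm behind it (hold_point_z is the distance from the TCP to the grasp point, in mm); z points along the fingers, y is the direction in which the jaws open and shut (so a half turn about z gives the same grasp; the last joint's range is limited). The gripper opens to 85 mm and grips with 20 to 120 N. Pads are 22 mm wide; open, the fingers measure 114 mm over their backs; the gripper's body (76 mm by 85 mm) begins 54 mm behind the grasp point. The pads swing forward as they close: fully open they stand 13 mm farther back than shut.
Start: joints at [-83.222, 30.224, 82.088, -0, 67.689, -10.227], TCP at [182.812, -597.643, 231.31] pointing down, gripper open.
Joint ranges: [-176.69, 176.69], [-43.24, 126.21], [12.49, 139.97], [-82, 262], [0, 151.66], [-163.58, 163.58]. Speed limits (degrees/s): [159.86, 159.86, 180, 180, 180, 180].

### API

Orientations are given as [roll, pitch, yaw] about the fixed x, y, z axes, in that order (R = Rz(yaw) Ry(pitch) Rx(roll)).
In Python, from bench import * gives the robot as it stands. The module is installed in compiled form; this text tells all that it offers.
- The arm moves only by the tool servo_tool, never from a script. Its argument "deltas" is a list of rows, each a list of 3 entries, a list of its own where there are three numbers: the shift along the tool's x, y, z in mm, then the turn, a rotation vector about the tool's x, y, z in degrees, then the closure, from -1 (fully open) to 1 (shut). In form: [[[tx, ty, tz], [wx, wy, wz], grip], ...]. A call has 1 to 12 rows; each row is the pose to reach, as a shift and turn from the pose measured when the call began, along the tool's axes at that moment; what a row does not reach only later rows make up. A row lasts 1/12 s, in which the tool goes at most 41.7 mm and 7.16 degrees, less where a joint would pass 70% of its speed; a pose out of reach is approached as far as the arm can. A call with a gripper value outside its range is refused whole. The fingers move at their own pace and stop on an object; the grip force is fixed at half the most. Time passes only in rows, so rows that repeat a pose let the fingers close. It gives the time, the measured TCP pose, the force and the opening at its end, in the units of the state.
- read_state(): the state, without advancing time (a new reading comes with each control period).
- capture(name): name is "scene" or "side" or "wrist"; returns (picture, depth): 480x640x3 uint8, red, green, blue; 480x640 float32, mm along the optical axis (not along the pixel's ray), 0 where there is no reading.
- camera_info(name): a dict with "fx", "fy", "cx", "cy" (pixels), "k1" (the pictures are not rectified: a ray, as slopes to the right and down, at radius r is drawn at 1 + k1 r^2 times it, then the intrinsics apply), "R" (3x3) and "t" (3): a world point X has camera coordinates R X + t. Camera axes: x right, y down, z forward; pixel columns grow to the right and rows downward; lengths in mm; the calibration is good to about 2 mm. A picture is of the moment at which its call begins: read the wrist's pose just before it. camera_info takes no time and is no camera call; for the wrist camera it gives the pose at the moment of the call.
- close_job(): hands the job in, once; it reports no verdict.
The state is a dict: "t": time; "joint_pos": joint angles; "joint_vel": joint speeds; "joint_torque": joint torques, N m; "tool_pos": TCP position; "eef_rot": TCP orientation; "ft_force": force on the tool from outside, world axes, zero at the start; "wrist_torque": the same for the moment, N m; "grip_width": finger opening in mm.
Only numpy, scipy, OpenCV 4.12 (cv2) and the standard library are available. Lean on these libraries where they do the work, as an engineer would, in place of code of your own. Each camera call takes 0.05 s, during which the arm holds its last target.

### The job

A brush and a scraper have been left on the deck where the thread hopper's slide gate runs out. Lay each one flat in its own tray pocket (blue floor for the brush, orange floor for the scraper, head in the wide end), then draw the yellow-ended gate all the way out to its end stop so that both thread spools roll into the catch tray, and let go of everything. Leave the wrench, thread cone, bottle, mug and tape where they stand.

Things in the scene. Friction and masses are not known exactly. Their poses are not given: they have to be found in the camera images.
- hopper: Blue thread-spool hopper, fixed. Origin on the table under the centre of its upright magazine (112 mm in x, 74 mm in y, top 230 mm high, collar flaring to 142 mm in x at 255 mm). z up. A grey run-out deck on legs lies along +y: x -60 to 60, y 37 to 306 mm, top 114 mm above the table. On the -y side a chute ends in the catch tray. The gate slides out along +y, on the deck.
- catch (a point): Centre of the catch tray's inner floor, 124.5 mm along -y from the hopper origin, 6 mm above the table; axes as the hopper. Tray inside about 150 mm (y) by 100 mm (x), walls 55 to 62 mm high.
- gate (a joint): Draw of the slide gate in m: 0 = shut, 0.100 = fully out against its rigid end stop; it moves along the hopper's +y. Starts nearly shut. It drags with about 3 to 5 N and stays where it is left.
- gate_pull (a point): On the magazine-side face of the gate's upright yellow pull plate, mid-width; axes as the hopper. Plate 110 mm wide (x), 8 mm thick (along +y from this face), 117 to 160 mm above the table, this point at 150. Shut, it is 120 mm along +y from the hopper origin, 83 mm clear of the magazine; the gap is free, floored by the 104 mm wide steel gate, top at 120 mm.
- brush: Wooden hand brush, 164 mm long, lying flat across the deck. Origin mid-underside, x towards the head, z up. Handle x -82 to 22 mm, 24 mm wide and high; black head x 22 to 82 mm, 40 mm wide, 22 mm high. About 110 g, balances within 15 mm of the origin. Brush and scraper lie side by side beyond the pull plate, about 70 mm apart, either one nearer, heads to the hopper's +x.
- brush_head (a point): Middle of the brush head's underside, 52 mm along the brush's +x.
- scraper: Scraper, orange handle, 164 mm long, lying flat on the deck. Origin mid-underside, x towards the head, z up. Handle x -82 to 22 mm, 24 mm wide and high; steel blade x 22 to 82 mm, 40 mm wide, 6 mm thick, flush with the underside. About 110 g, balances within 15 mm of the origin.
- scraper_head (a point): Middle of the blade's underside, 52 mm along the scraper's +x.
- tray: Fixed grey tool tray, 200 (x) by 206 mm (y); walls 10 mm above its floor, 16 mm above the table. Three pockets along its x: blue floor (y +66 mm), plain middle one holding a wrench, orange floor (y -66 mm). Each is 190 mm long; the coloured ones are 61 mm wide at the head end (x 5 to 95 mm) and narrow to 36 mm for the handle (x -95 to 5 mm).
- brush_pocket (a point): Centre of the blue pocket's floor, 6 mm above the table; x points to its wide (head) end. A brush laid home has its origin at this point and its axes along these.
- scraper_pocket (a point): The same for the orange pocket, for the scraper.
- spool_red: Thread spool, a cylinder 52 mm in diameter and 84 mm long with white ends, lying in the magazine on the gate; origin at its centre, axis along its x. About 140 g.
- spool_green: The same in green, lying on the red spool.
- wrench: Steel wrench 160 mm long lying in the tray's middle pocket, 6 to 12 mm high. Leave alone.
- cone: Blue thread cone standing beyond the deck (+x side of the hopper), 68 mm wide, 168 mm high; origin under its base. Leave alone.
- bottle: White bottle, 56 mm wide, 170 mm high, on the robot's side of the hopper; origin under its base. Leave alone.
- mug: White mug, 80 mm wide, 95 mm high, with a handle, on the table near the robot between hopper and tray; origin under its base. Leave alone.
- tape: Yellow roll of tape lying flat, 110 mm wide, 48 mm high, at the far side; origin under its base. Leave alone.
There are look-alikes about, which are no part of the job. Leave any green or turquoise look-alike of the scraper alone.

How it is judged (in metres and radians):
On the way, in this order (a step that is already met when the one before it is completed fails the run):
1. brush and scraper both lie flat in their own pockets, heads in the wide ends (x of brush in the frame of brush_pocket between -0.016 and 0.016 m and y of brush in the frame of brush_pocket between -0.013 and 0.013 m and z of brush in the frame of brush_pocket between -0.004 and 0.004 m and x of brush_head in the frame of brush_pocket above 0.03 m and angle between each of brush, scraper's own z axis and vertical below 0.08 rad and angle between the x axis of brush and the x axis of brush_pocket, either way round below 0.14 rad and x of scraper in the frame of scraper_pocket between -0.016 and 0.016 m and y of scraper in the frame of scraper_pocket between -0.013 and 0.013 m and z of scraper in the frame of scraper_pocket between -0.004 and 0.004 m and x of scraper_head in the frame of scraper_pocket above 0.03 m and angle between the x axis of scraper and the x axis of scraper_pocket, either way round below 0.14 rad), for 0.2 s.
2. the gate is drawn out against its end stop (value of joint gate above 0.095 m), for 0.2 s.
At the end, for the whole second after the job is handed in: Gate within 5 mm of its end stop; both spools at rest inside the catch tray; brush and scraper at rest, flat on the floors of their own pockets (within 16 mm along, 13 mm across, 0.14 rad of yaw), heads in the wide ends (all of step 1 and value of joint gate above 0.095 m and x of spool_red in the frame of catch between -0.05 and 0.05 m and y of spool_red in the frame of catch between -0.075 and 0.075 m and z of spool_red in the frame of catch between 0 and 0.075 m and linear speed of each of spool_red, spool_green, brush, scraper below 0.02 m/s and x of spool_green in the frame of catch between -0.05 and 0.05 m and y of spool_green in the frame of catch between -0.075 and 0.075 m and z of spool_green in the frame of catch between 0 and 0.075 m); the robot touches nothing.
It fails at once if the wrench is moved more than 30 mm or tipped over (distance of wrench from where it was at the start of the episode above 0.03 m or angle between wrench's own z axis and vertical above 0.5 rad).
It fails at once if the cone is moved more than 30 mm or tipped over (distance of cone from where it was at the start of the episode above 0.03 m or angle between cone's own z axis and vertical above 0.5 rad).
It fails at once if the bottle is moved more than 30 mm or tipped over (distance of bottle from where it was at the start of the episode above 0.03 m or angle between bottle's own z axis and vertical above 0.5 rad).
It fails at once if the mug is moved more than 30 mm or tipped over (distance of mug from where it was at the start of the episode above 0.03 m or angle between mug's own z axis and vertical above 0.5 rad).
It fails at once if the tape is moved more than 30 mm or tipped over (distance of tape from where it was at the start of the episode above 0.03 m or angle between tape's own z axis and vertical above 0.5 rad).
It also fails if it takes over 72 s, if anything falls off the work surface, if the arm or the gripper's body presses on something with over 40 N, if the wrist force passes 120 N, or if a joint passes its speed limit or range.

## Working session

There is one attempt and no reset: what is moved stays moved. The work goes in short steps, Python scripts to look and compute and a tool call to move; the robot and the scene stay as the last step left them, time stands still between calls to the robot, and variables do not carry over. Pictures are saved under pics/ and viewed, and the job is handed in when it is done.

Besides the shell and the picture viewer there is one more tool, called after "Emit:" by a JSON object that holds its "fn" and its "kwargs". servo_tool: Moves the arm, as the interface text tells. Its arguments: {"type":"object","properties":{"deltas":{"type":"array"}},"required":["deltas"]}

```bash
mkdir -p pics; python3 - <<'E'
from bench import *
import cv2,numpy as np
print(read_state())
for n in ["scene","side","wrist"]:
    i=camera_info(n);print(n,i)
    p,d=capture(n);cv2.imwrite(f"pics/{n}0.png",p[:,:,::-1]);np.save(f"pics/{n}0_d.npy",d);np.save(f"pics/{n}0.npy",p)
    import pickle;pickle.dump(i,open(f"pics/{n}0.pkl","wb"))
E
```

```text
{'t': 0.0, 'joint_pos': array([-8.32199278e+01,  3.02778868e+01,  8.21589141e+01,  6.27296008e-04,
        6.76888175e+01, -1.02270208e+01]), 'joint_vel': array([ 0.02888984, -0.09918331, -0.06099311, -0.05662373, -0.03561534,
       -0.07975187]), 'joint_torque': array([ 1.86255231e-03, -4.42346871e+01, -1.78021735e+01,  3.14164413e-05,
        8.22048343e-03,  8.06831082e-06]), 'tool_pos': array([ 182.75208427, -596.91563632,  230.33116217]), 'eef_rot': array([-1.79876480e+02, -2.28739746e-02,  1.70068296e+01]), 'ft_force': array([-0.18309304,  0.47130539,  0.52068659]), 'wrist_torque': array([-0.02341744,  0.0218031 , -0.02133985]), 'grip_width': 85.2353480463725}
scene {'fx': 524.7767218137062, 'fy': 524.7767218137062, 'cx': 326.1073256006464, 'cy': 249.25975396753273, 'k1': -0.13457958093978792, 'R': array([[ 0.10512658,  0.99429058, -0.01829344],
       [ 0.73908603, -0.09042499, -0.66751417],
       [-0.66535723,  0.05665305, -0.74437234]]), 't': array([ -66.86910607, -315.31982785, 1752.0418569 ])}
side {'fx': 446.2225492985789, 'fy': 446.2225492985789, 'cx': 323.5317951096866, 'cy': 234.317345192971, 'k1': 0.00644908259810224, 'R': array([[-0.97066454, -0.24003165,  0.01396992],
       [-0.19135508,  0.73602936, -0.64934122],
       [ 0.14558017, -0.63296571, -0.76036887]]), 't': array([ 532.18858095,  186.05776433, 1210.91454503])}
wrist {'fx': 368.32103554969007, 'fy': 368.32103554969007, 'cx': 326.3912887697302, 'cy': 234.9874532568482, 'k1': -0.030196320971551435, 'R': array([[ 0.29339991, -0.95598784, -0.00193308],
       [-0.90678622, -0.27893877,  0.31612009],
       [-0.30274617, -0.09099672, -0.94871721]]), 't': array([-623.1970221 ,  -41.30040291,  379.48114907])}
```

View pics/scene0.png

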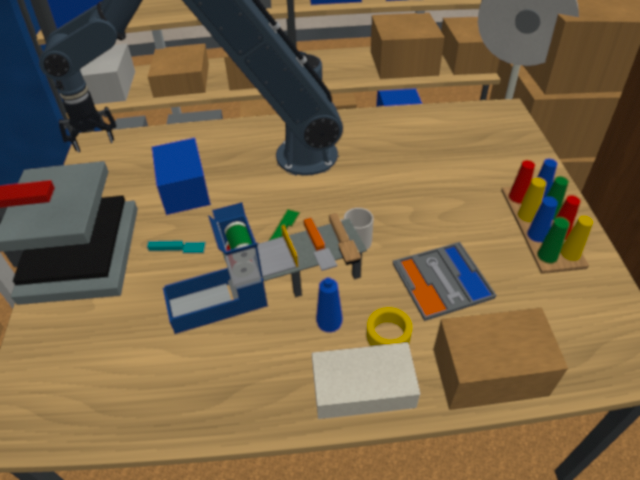

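View pics/side0.png

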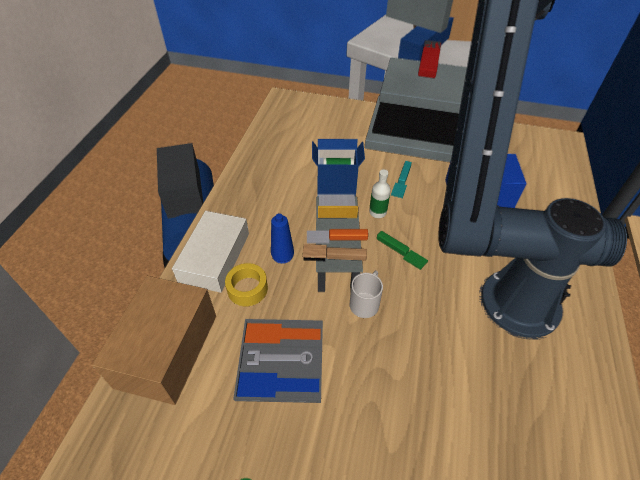

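View pics/wrist0.png

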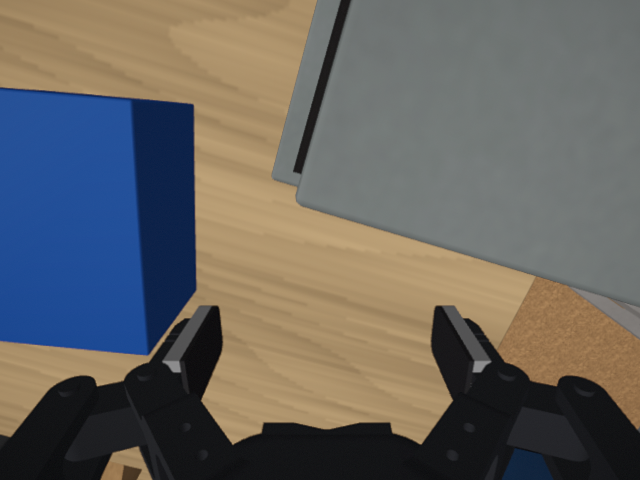

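The scene view shows the hopper at about (240,255) and the tray at (443,280). In the side view, the scraper (orange, ~(340,236)) is nearer the gate plate (338,211), with the brush (335,253) outside it. The tray is at (280,360) and its wide ends point left, as the heads do. I'll measure these next.

```bash
cat > h.py <<'E'
import numpy as np,cv2,pickle
def load(n):
    return np.load(f"pics/{n}.npy"),np.load(f"pics/{n}_d.npy"),pickle.load(open(f"pics/{n}.pkl","rb"))
def slopes(uv,i):
    K=np.array([[i['fx'],0,i['cx']],[0,i['fy'],i['cy']],[0,0,1.]])
    return cv2.undistortPoints(np.float64(uv).reshape(-1,1,2),K,np.array([i['k1'],0,0,0.])).reshape(-1,2)
def plane(uv,i,z):
    s=slopes(uv,i);d=np.c_[s,np.ones(len(s))]@i['R'];c=-i['R'].T@i['t']
    return c+d*((z-c[2])/d[:,2])[:,None]
def cloud(m,d,i):
    v,u=np.nonzero(m&(d>0));s=slopes(np.c_[u,v],i);z=d[v,u]
    return (np.c_[s,np.ones(len(s))]*z[:,None]-i['t'])@i['R']
def mask(p,lo,hi,roi):
    h=cv2.cvtColor(p,cv2.COLOR_RGB2HSV);m=cv2.inRange(h,np.array(lo),np.array(hi))
    r=np.zeros_like(m);x0,y0,x1,y1=roi;r[y0:y1,x0:x1]=255
    return (m&r)>0
def proj(X,i):
    c=np.atleast_2d(X)@i['R'].T+i['t'];s=c[:,:2]/c[:,2:];r2=(s**2).sum(1,keepdims=True);s=s*(1+i['k1']*r2)
    return s*[i['fx'],i['fy']]+[i['cx'],i['cy']]
def rect(P): 
    r=cv2.minAreaRect(np.float32(P[:,:2]));return np.round(r[0],1),np.round(r[1],1),round(r[2],1)
def snap(name,tag):
    from bench import capture,camera_info
    i=camera_info(name);p,d=capture(name)
    np.save(f"pics/{tag}.npy",p);np.save(f"pics/{tag}_d.npy",d);pickle.dump(i,open(f"pics/{tag}.pkl","wb"));cv2.imwrite(f"pics/{tag}.png",p[:,:,::-1]);return p,d,i
E
python3 - <<'E'
from h import *
np.set_printoptions(precision=1,suppress=True)
for n,rois in [("side0",dict(tray=(225,310,335,410),deck=(290,190,390,275),mag=(300,130,375,205),)),("scene0",dict(tray=(380,235,500,320),deck=(250,200,370,275),mag=(200,195,270,290)))]:
    p,d,i=load(n)
    for nm,lo,hi,r in [("orangefloor",(3,180,120),(14,255,255),"tray"),("bluefloor",(105,150,80),(125,255,255),"tray"),("scrhandle",(3,180,120),(14,255,255),"deck"),("yellow",(18,150,100),(32,255,255),"deck"),("wood",(8,90,60),(17,180,255),"deck"),("hopblue",(105,100,40),(125,255,255),"mag")]:
        m=mask(p,lo,hi,rois[r]);P=cloud(m,d,i)
        if len(P)<5: print(n,nm,len(P));continue
        print(n,nm,len(P),np.median(P,0),np.percentile(P[:,2],[2,50,98]),rect(P), rect(plane(np.argwhere(m)[:,::-1],i,np.percentile(P[:,2],50))))
p,_,_=load("side0");cv2.imwrite("pics/s1.png",cv2.resize(p[125:275,285:400,::-1],None,fx=5,fy=4,interpolation=cv2.INTER_CUBIC)[:600])
cv2.imwrite("pics/s2.png",cv2.resize(p[305:415,225:335,::-1],None,fx=5,fy=5,interpolation=cv2.INTER_CUBIC))
E
```

```text
side0 orangefloor 1069 [616.8 249.2   5.7] [1.5 5.7 9.6] (array([593.9, 249.2]), array([189.3,  55.6]), 12.6) (array([594. , 248.1]), array([189.3,  53.6]), 13.0)
side0 bluefloor 1471 [586.4 379.3   5.8] [2.1 5.8 9.7] (array([565. , 378.5]), array([188.5,  58.4]), 13.3) (array([565.6, 377. ]), array([188.5,  57.6]), 14.1)
side0 scrhandle 422 [485.3  -9.7 135.9] [120.2 135.9 140.8] (array([486.1, -12.9]), array([101.8,  27.6]), 14.0) (array([484.9,  -8.1]), array([102.1,  34.9]), 14.6)
side0 yellow 476 [529.5 -74.1 143.4] [120.4 143.4 162.2] (array([529.1, -75.4]), array([108. ,  11.7]), 13.9) (array([528.5, -74.3]), array([108.6,  41.6]), 14.6)
side0 wood 4139 [518.8 -85.6   0.5] [ -4.5   0.5 138.6] (array([ 520.6, -107.1]), array([325.7, 416.2]), 14.2) (array([ 527.6, -138.8]), array([324.9, 342.5]), 14.7)
side0 hopblue 1797 [ 555.  -168.9  212.2] [127.2 212.2 255. ] (array([ 595.8, -336.8]), array([141.4, 377. ]), 14.0) (array([ 553.7, -185.5]), array([148.9, 232.4]), 14.8)
scene0 orangefloor 913 [615.4 254.4   6.5] [ 1.5  6.5 11.6] (array([589.4, 251. ]), array([188.2,  58.4]), 14
[... 181 characters left out ...]
, 382.7]), array([182.7,  53.7]), 13.2)
scene0 scrhandle 275 [492.9 -13.5 136.5] [128.5 136.5 140.9] (array([421.4, -22.7]), array([243.5,  32.2]), 6.8) (array([491.7, -14.7]), array([111.5,  23.9]), 14.2)
scene0 yellow 167 [539.5 -74.9 157.4] [  4.6 157.4 162.4] (array([462.5, -82.4]), array([249.3,  22.3]), 4.7) (array([542.9, -74.4]), array([137.6,  11.8]), 12.3)
scene0 wood 767 [521.4  54.  135.1] [ -2.5 135.1 140.4] (array([445.6, -24.8]), array([311.4, 294.3]), 6.3) (array([533.3, -32.1]), array([206.9, 257.7]), 6.7)
scene0 hopblue 1505 [ 525.9 -231.7  223.6] [ 12.2 223.6 253.3] (array([ 422.1, -275.9]), array([456.7, 151. ]), 15.1) (array([ 567.2, -213. ]), array([322. , 132.6]), 3.2)
```

View pics/s1.png

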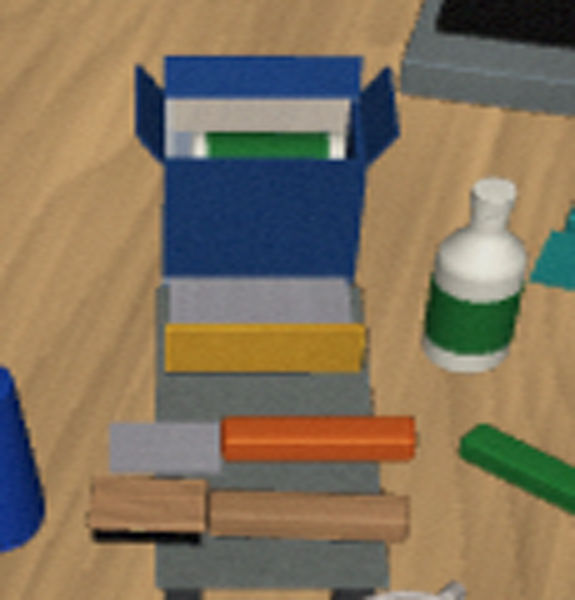

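View pics/s2.png

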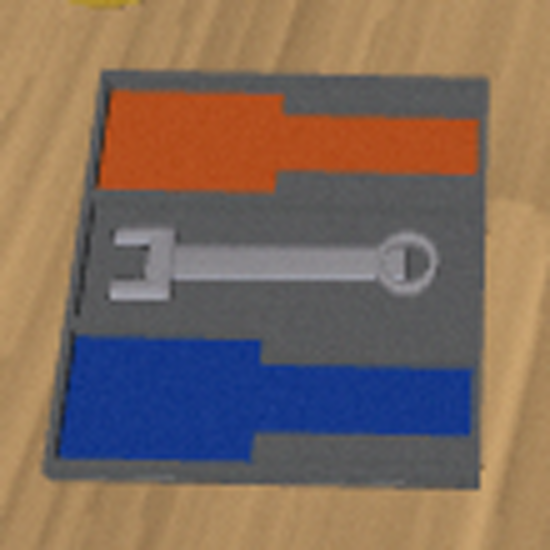

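The zoomed crops confirm that the scraper is nearer the gate and the brush is outside it. Both heads point left, and both coloured pockets have their wide ends left (orange top, blue bottom). Next I'll filter by height.

```bash
python3 - <<'E'
from h import *
np.set_printoptions(precision=1,suppress=True)
for n,roi in [("side0",(285,185,400,280)),("scene0",(250,195,375,280))]:
    p,d,i=load(n)
    h=cv2.cvtColor(p,cv2.COLOR_RGB2HSV)
    for nm,lo,hi in [("scr",(3,190,120),(12,255,255)),("wood",(8,60,50),(17,170,255)),("yel",(18,150,100),(32,255,255))]:
        m=mask(p,lo,hi,roi)
        v,u=np.nonzero(m&(d>0));P=cloud(m,d,i);k=(P[:,2]>133)&(P[:,2]<(143 if nm!="yel" else 170))
        if nm=="yel": k=(P[:,2]>125)
        mm=np.zeros(m.shape,np.uint8);mm[v[k],u[k]]=1
        nc,l,st,_=cv2.connectedComponentsWithStats(mm)
        for j in range(1,nc):
            if st[j,4]>60:
                vv,uu=np.nonzero(l==j);Q=plane(np.c_[uu,vv],i,138 if nm!="yel" else 155)
                print(n,nm,st[j],rect(Q))
for n in ("side0","scene0"):
  i=load(n)[2]
  print(n,"mug/cone/tape rough")
i=load("side0")[2]
print("cone base",plane([[283,258]],i,0),"mug top",plane([[366,284]],i,95),"tape",plane([[246,280]],i,48),"bottle",plane([[379,210]],i,0),"cone top",plane([[279,215]],i,168))
E
```

```text
side0 scr [329 229  39   8 282] (array([485.9, -11.4]), array([101.7,  24.5]), 14.6)
side0 wood [303 244  64  14 572] (array([506.9,  60.8]), array([162.3,  40.9]), 10.0)
side0 yel [318 206  40  12 418] (array([526.5, -63.4]), array([107.2,  41. ]), 14.7)
scene0 wood [329 213  32  49 534] (array([511.6,  57.6]), array([164.7,  39.6]), 10.6)
scene0 yel [282 226  16  40 160] (array([542. , -74.1]), array([133.8,  11.9]), 12.3)
side0 mug/cone/tape rough
scene0 mug/cone/tape rough
cone base [[666.3  14.1   0. ]] mug top [[411.9 109.   95. ]] tape [[726.2 143.7  48. ]] bottle [[ 426.5 -247.8    0. ]] cone top [[671.9   0.7 168. ]]
```

```bash
cat >> h.py <<'E'
def delta(X,yaw,st=None):
    from bench import read_state
    from scipy.spatial.transform import Rotation as Ro
    s=st or read_state();R=Ro.from_euler('xyz',s['eef_rot'],degrees=True)
    T=Ro.from_euler('xyz',[180,0,yaw],degrees=True)
    print("t",round(s['t'],2),"pos",np.round(s['tool_pos'],1),"rot",np.round(s['eef_rot'],2),"w",round(s['grip_width'],1),"F",np.round(s['ft_force'],1))
    print("shift",np.round(R.inv().apply(np.array(X)-s['tool_pos']),1),"turn",np.round((R.inv()*T).as_rotvec(degrees=True),2))
E
python3 -c "
from h import *
delta([182,-597,350],13)
delta([490,25,340],13)"
```

```text
t 0.15 pos [ 182.7 -597.1  230.6] rot [-1.799e+02 -2.000e-02  1.700e+01] w 85.4 F [-0.   0.  -0.3]
shift [  -0.6   -0.5 -119.4] turn [-0.1  -0.01  4.  ]
t 0.15 pos [ 182.7 -597.1  230.6] rot [-1.799e+02 -2.000e-02  1.700e+01] w 85.4 F [-0.   0.  -0.3]
shift [ 475.8 -505.2 -108.5] turn [-0.1  -0.01  4.  ]
```

Emit:
{"fn": "servo_tool", "kwargs": {"deltas": [[[0,0,-40],[0,0,1],-1],[[0,0,-80],[0,0,2],-1],[[0,0,-110],[0,0,3],-0.5],[[25,-27,-110],[0,0,4],-0.2],[[51,-54,-110],[0,0,4],-0.2],[[76,-81,-110],[0,0,4],-0.2],[[102,-108,-110],[0,0,4],-0.2],[[127,-135,-110],[0,0,4],-0.2],[[153,-162,-110],[0,0,4],-0.2],[[178,-189,-110],[0,0,4],-0.2],[[204,-216,-110],[0,0,4],-0.2],[[229,-243,-110],[0,0,4],-0.2]]}}

```text
t: 1.15
tool_pos: [331.0, -296.0, 340.9]
eef_rot: [-179.9, -0.0, 13.0]
ft_force: [1.1, -0.1, -0.3]
grip_width: 50.8
```

```bash
python3 -c "
from h import *
delta([490,25,340],13)"
```

```text
t 1.15 pos [ 331.  -296.   340.9] rot [-1.7988e+02 -2.0000e-02  1.2980e+01] w 50.8 F [ 1.1 -0.1 -0.3]
shift [ 227.  -277.1    1.5] turn [-0.12 -0.02 -0.02]
```

Closure -0.2 gives a 50.8 mm opening, which is what I wanted.

Emit:
{"fn": "servo_tool", "kwargs": {"deltas": [[[22,-27,0],[0,0,0],-0.2],[[44,-54,0],[0,0,0],-0.2],[[67,-82,0],[0,0,0],-0.2],[[90,-110,0],[0,0,0],-0.2],[[113,-138,0],[0,0,0],-0.2],[[136,-166,0],[0,0,0],-0.2],[[159,-194,0],[0,0,0],-0.2],[[182,-222,0],[0,0,0],-0.2],[[205,-250,0],[0,0,0],-0.2],[[220,-268,0],[0,0,0],-0.2],[[227,-277,0],[0,0,0],-0.2],[[227,-277,0],[0,0,0],-0.2]]}}

```text
t: 2.15
tool_pos: [490.4, 26.7, 341.2]
eef_rot: [-179.9, -0.0, 13.2]
ft_force: [0.3, -0.4, 0.4]
grip_width: 51.5
```

```bash
python3 -c "
from h import *
snap('wrist','w1')
delta([490,25,340],13)"
```

```text
t 2.2 pos [489.8  25.3 341.1] rot [-1.799e+02  5.000e-02  1.310e+01] w 51.3 F [ 0.1  0.5 -0.5]
shift [0.2 0.3 1.1] turn [-0.1   0.05  0.1 ]
```

View pics/w1.png

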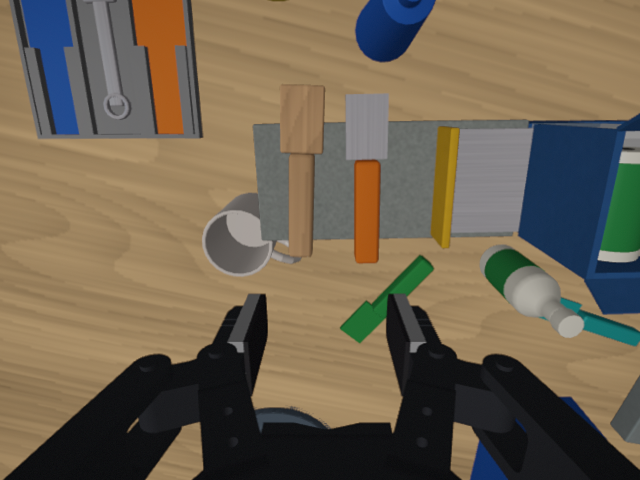

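The wrist view shows the brush at (302,170), the scraper at (367,180), the pull plate at (446,186) and the deck edges. The mug handle (285,250) sits below the brush's handle end. I'll measure all of these.

```bash
python3 - <<'E'
from h import *
np.set_printoptions(precision=1,suppress=True)
p,d,i=load("w1")
for nm,lo,hi,roi,zl,zp in [("scrh",(3,180,100),(13,255,255),(340,150,395,275),(133,143),138),("brush",(8,50,40),(18,190,255),(270,75,335,265),(130,143),137),("yelTop",(18,150,90),(32,255,255),(425,115,470,255),(154,170),160),
  ("scrblade",(0,0,130),(179,60,255),(340,85,395,162),(110,130),120),("orange",(3,180,100),(13,255,255),(125,0,200,140),(0,12),6),("blue",(105,150,60),(125,255,255),(10,0,85,140),(0,12),6)]:
    m=mask(p,lo,hi,roi);v,u=np.nonzero(m&(d>0));P=cloud(m,d,i);k=(P[:,2]>zl[0])&(P[:,2]<zl[1])
    Q=plane(np.c_[u,v][k],i,zp)
    print(nm,k.sum(),np.percentile(P[k,2],[5,50,95]),"cloud",rect(P[k]),"plane",rect(Q))
    if nm=="brush":
        a=np.deg2rad(11);
        for an in(8,9,10,11,12,13,14):
            a=np.deg2rad(an);X=Q[:,:2]@[np.cos(a),np.sin(a)];Y=Q[:,:2]@[-np.sin(a),np.cos(a)]
            print(an,np.ptp(X),np.ptp(Y))
        mid=(X.min()+X.max())/2
        for s,e in[(-75,15),(28,75)]:
            kk=(X>mid+s)&(X<mid+e);print("part",rect(Q[kk]))
E
```

```text
scrh 2332 [134.6 136.6 137.9] cloud (array([486.5, -13.6]), array([102.1,  23. ]), 14.6) plane (array([487.3, -13. ]), array([101.1,  22.8]), 14.6)
brush 5540 [133.6 135.4 137.6] cloud (array([507.6,  57. ]), array([163.4,  39.8]), 10.9) plane (array([508.2,  56.7]), array([161.7,  39.3]), 11.1)
8 162.55605646592278 41.68403645136648
9 162.30348878264488 40.88513760254695
10 162.0014818844146 40.109128413052154
11 161.7083846297387 39.3209015944969
12 161.6590492228811 39.8417989985995
13 161.56047090360386 40.4628166991413
14 161.83372320276305 41.39039683980762
part (array([479.3,  50.4]), array([90. , 23.3]), 11.4)
part (array([559.1,  67. ]), array([46.5, 40.3]), 13.1)
yelTop 1101 [155.5 158.5 159.8] cloud (array([529.9, -76.1]), array([108.4,   8.3]), 14.6) plane (array([530.1, -74.7]), array([107.4,   8.6]), 14.3)
scrblade 2739 [117.6 118.8 120.1] cloud (array([565.4,   6. ]), array([60.3, 39.9]), 14.1) plane (array([565.4,   6.2]), array([60. , 39.5]), 14.1)
orange 4289 [3.5 5.  6.5] cloud (array([573.5, 249. ]), array([148.9,  59.1]), 12.3) plane (array([573.4, 248.4]), array([148.2,  58.1]), 12.4)
blue 4005 [3.5 5.1 6.5] cloud (array([545.5, 378.9]), array([151.6,  54.4]), 13.4) plane (array([545.3, 378.8]), array([150.8,  52.8]), 13.0)
```

```bash
python3 -c "
from h import *
delta([508,57,126],11.4)"
```

```text
t 2.2 pos [489.8  25.3 341.1] rot [-1.799e+02  5.000e-02  1.310e+01] w 51.3 F [ 0.1  0.5 -0.5]
shift [ 25.1 -26.4 215.2] turn [-0.1   0.06  1.7 ]
```

Emit:
{"fn": "servo_tool", "kwargs": {"deltas": [[[12,-13,20],[0,0,1],-0.2],[[25,-26.5,50],[0,0,1.7],-0.2],[[25,-26.5,80],[0,0,1.7],-0.2],[[25,-26.5,110],[0,0,1.7],-0.2],[[25,-26.5,140],[0,0,1.7],-0.2],[[25,-26.5,165],[0,0,1.7],-0.2],[[25,-26.5,185],[0,0,1.7],-0.2],[[25,-26.5,195],[0,0,1.7],-0.2],[[25,-26.5,205],[0,0,1.7],-0.2],[[25,-26.5,211],[0,0,1.7],-0.2],[[25,-26.5,215],[0,0,1.7],-0.2],[[25,-26.5,215],[0,0,1.7],-0.2]]}}

```text
t: 3.2
tool_pos: [508.0, 56.7, 126.2]
eef_rot: [-179.9, 0.0, 11.4]
ft_force: [0.2, 0.2, -1.4]
grip_width: 51.4
```

```bash
python3 -c "
from h import *
snap('wrist','w2');snap('side','sd2')
delta([508,57,126],11.4)"
```

```text
t 3.3 pos [508.4  56.9 126.9] rot [-1.7993e+02 -3.0000e-02  1.1410e+01] w 51.3 F [-0.8 -0.7 -0.5]
shift [-0.4 -0.1  0.9] turn [-0.07 -0.03  0.01]
```

View pics/w2.png

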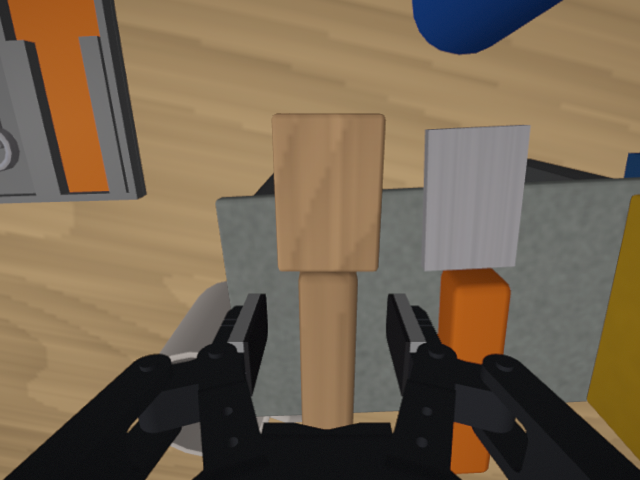

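The handle at (328,350) is centred between the pads at 265 and 390, and the scraper is clear. Closing.

Emit:
{"fn": "servo_tool", "kwargs": {"deltas": [[[0,0,0.5],[0,0,0],0.1],[[0,0,0.5],[0,0,0],0.4],[[0,0,0.5],[0,0,0],0.7],[[0,0,0.5],[0,0,0],1],[[0,0,0.5],[0,0,0],1],[[0,0,0.5],[0,0,0],1],[[0,0,0.5],[0,0,0],1],[[0,0,-5],[0,0,0],1],[[0,0,-15],[0,0,0],1],[[0,0,-30],[0,0,0],1],[[0,0,-60],[0,0,0],1],[[0,0,-60],[0,0,0],1]]}}

```text
t: 4.3
tool_pos: [511.5, 56.7, 191.6]
eef_rot: [179.9, -0.5, 11.4]
ft_force: [1.6, 0.2, -1.1]
grip_width: 22.1
```

```bash
python3 -c "
from h import *
snap('wrist','w3');snap('side','sd3')
p=cv2.imread('pics/sd3.png');cv2.imwrite('pics/sd3c.png',cv2.resize(p[170:320,260:420],None,fx=4,fy=4))
delta([508,57,126],11.4)"
```

```text
t 4.4 pos [509.2  56.8 188.3] rot [-179.99   -0.21   11.42] w 22.1 F [-0.7 -0.6 -0.8]
shift [-1.4 -0.4 62.3] turn [-0.01 -0.21  0.02]
```

View pics/w3.png

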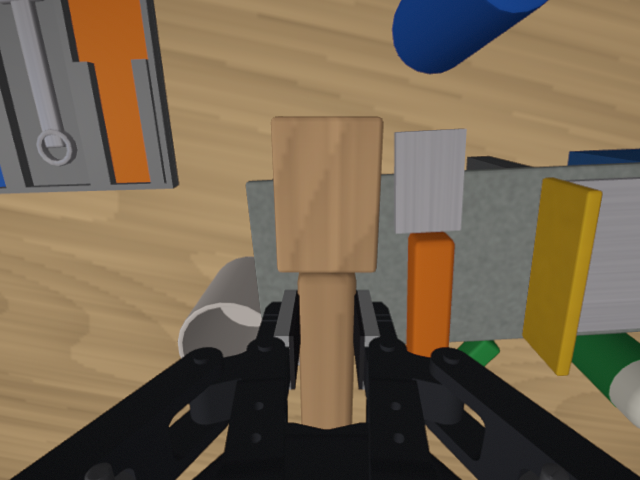

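View pics/sd3c.png

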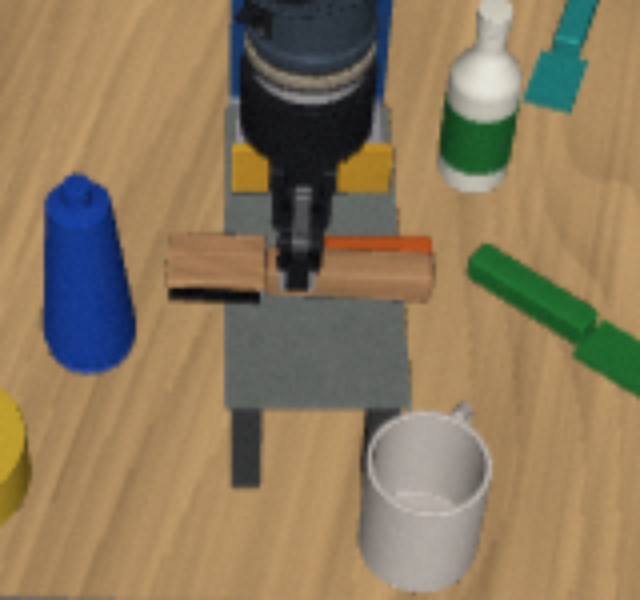

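The brush is held level at (327,195) in the wrist view. I'll move beside the tray to measure the blue pocket.

```bash
python3 -c "
from h import *
delta([585,245,220],13)"
```

```text
t 4.4 pos [509.2  56.8 188.3] rot [-179.99   -0.21   11.42] w 22.1 F [-0.7 -0.6 -0.8]
shift [ 111.7 -169.5  -31.2] turn [-0.   -0.21 -1.58]
```

Emit:
{"fn": "servo_tool", "kwargs": {"deltas": [[[5,-8,-12],[0,0,0],1],[[16,-24,-25],[0,0,-0.5],1],[[30,-45,-31],[0,0,-1],1],[[45,-68,-31],[0,-0.2,-1.5],1],[[60,-91,-31],[0,-0.2,-1.5],1],[[75,-114,-31],[0,-0.2,-1.5],1],[[90,-137,-31],[0,-0.2,-1.5],1],[[101,-153,-31],[0,-0.2,-1.5],1],[[108,-164,-31],[0,-0.2,-1.5],1],[[112,-169.5,-31],[0,-0.2,-1.5],1],[[112,-169.5,-31],[0,-0.2,-1.5],1]]}}

```text
t: 5.32
tool_pos: [585.1, 245.8, 218.7]
eef_rot: [-180.0, 0.1, 13.0]
ft_force: [0.1, -0.5, -1.0]
grip_width: 22.2
```

```bash
python3 -c "
from h import *
snap('wrist','w4')
delta([585,245,220],13)"
```

```text
t 5.37 pos [584.7 244.8 218.9] rot [1.7997e+02 1.1000e-01 1.2950e+01] w 21.9 F [-0.1  0.4 -0.7]
shift [ 0.3 -0.1 -1.1] turn [ 0.03  0.11 -0.05]
```

View pics/w4.png

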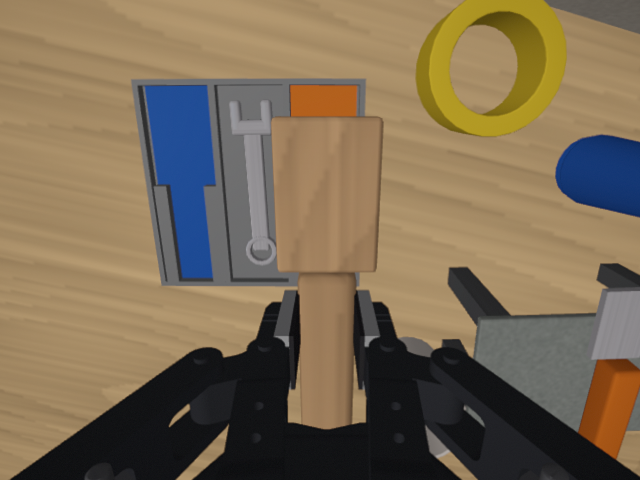

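The whole tray is in view: rim corners are near (133,80), (365,79), (162,285) and (358,285), and the blue pocket is at (185,180).

```bash
python3 - <<'E'
from h import *
np.set_printoptions(precision=1,suppress=True)
p,d,i=load("w4")
m=mask(p,(105,150,60),(125,255,255),(130,70,230,290));P=cloud(m,d,i)
print(np.percentile(P[:,2],[5,50,95]),rect(P));v,u=np.nonzero(m);Q=plane(np.c_[u,v],i,6);print(rect(Q))
for a in (12,12.5,13,13.5,14):
    r=np.deg2rad(a);ex=np.array([np.cos(r),np.sin(r)]);ey=np.array([-ex[1],ex[0]])
    X=Q[:,:2]@ex;Y=Q[:,:2]@ey;x0=X.min();hd=X>X.max()-80;hn=X<x0+85
    c=[]
    for s in(hd,hn): c+= [np.percentile(Y[s],.5),np.percentile(Y[s],99.5)]
    print(a,"X",X.min(),X.max(),"head Y",c[:2],"handle Y",c[2:],"ctr",ex*(X.min()+X.max())/2+ey*np.mean(c[2:]))
# rim: tray gray mask
C=plane([[133,80],[365,79],[162,285]],i,16)
print("rim",C[:,:2],"angle",np.rad2deg(np.arctan2(*(C[0]-C[1])[:2][::-1]))-90,np.linalg.norm(C[0]-C[1]),np.linalg.norm(C[0]-C[2]))
print("tray ctr",(C[1]+C[2])/2)
E
```

```text
[3.7 5.  6.3] (array([563.6, 381.9]), array([189.9,  57. ]), 13.0)
(array([564.1, 381.5]), array([188.8,  56. ]), 13.0)
12 X 536.4669715761204 725.5018673765701 head Y [np.float64(229.1465846492691), np.float64(284.59358037643636)] handle Y [np.float64(239.58192405858836), np.float64(271.8549575149722)] ctr [564.  381.3]
12.5 X 538.8021306770978 727.4879731254466 head Y [np.float64(223.2200372704025), np.float64(278.52152518136324)] handle Y [np.float64(234.63193835002116), np.float64(266.6227681969231)] ctr [563.9 381.7]
13 X 541.096257909767 729.8937945407366 head Y [np.float64(217.1639834026084), np.float64(272.50073708086813)] handle Y [np.float64(229.54513831657027), np.float64(261.5182421371324)] ctr [564.  382.2]
13.5 X 543.1935365305551 732.2440317176735 head Y [np.float64(211.11310709155276), np.float64(266.4714944927766)] handle Y [np.float64(224.3797182097577), np.float64(256.4917648953109)] ctr [564.  382.7]
14 X 545.1443444324781 734.5385056765971 head Y [np.float64(204.91103944503567), np.float64(260.47810146411376)] handle Y [np.float64(219.11929028460654), np.float64(251.5528147445606)] ctr [563.9 383.1]
rim [[653.  435.9]
 [698.5 238.5]
 [459.9 393. ]] angle 12.978890094044857 202.5496981994578 197.72787760028666
tray ctr [579.2 315.7  16. ]
```

```bash
python3 -c "
from h import *
delta([564.5,379.8,40],13)"
```

```text
t 5.37 pos [584.7 244.8 218.9] rot [1.7997e+02 1.1000e-01 1.2950e+01] w 21.9 F [-0.1  0.4 -0.7]
shift [  10.9 -136.2  178.8] turn [ 0.03  0.11 -0.05]
```

Emit:
{"fn": "servo_tool", "kwargs": {"deltas": [[[1,-14,5],[0,0,0],1],[[3,-38,15],[0,0.1,0],1],[[5,-63,30],[0,0.1,0],1],[[7,-90,50],[0,0.1,0],1],[[9,-113,75],[0,0.1,0],1],[[11,-128,100],[0,0.1,0],1],[[11,-136,125],[0,0.1,0],1],[[11,-136,145],[0,0.1,0],1],[[11,-136,160],[0,0.1,0],1],[[11,-136,171],[0,0.1,0],1],[[11,-136,178.5],[0,0.1,0],1],[[11,-136,178.5],[0,0.1,0],1]]}}

```text
t: 6.37
tool_pos: [563.6, 378.8, 38.6]
eef_rot: [179.9, 0.2, 12.9]
ft_force: [-0.4, -0.9, -0.9]
grip_width: 22.5
```

```bash
python3 -c "
from h import *
snap('wrist','w5')
delta([564.5,379.8,18.7],13)"
```

```text
t 6.42 pos [564.4 379.1  39.9] rot [1.7996e+02 8.0000e-02 1.2910e+01] w 22.5 F [-0.7  0.2 -1.4]
shift [ 0.3 -0.6 21.2] turn [ 0.04  0.08 -0.09]
```

View pics/w5.png

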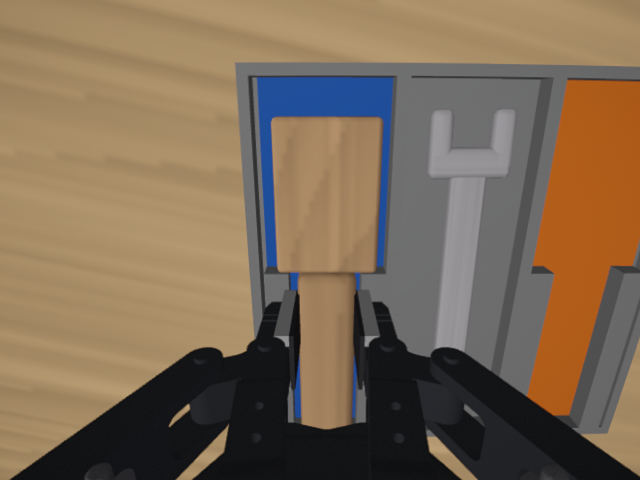

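The brush sits centred over the blue pocket: head 272–383 against floor 256–395, handle aligned. I'll lower and release.

Emit:
{"fn": "servo_tool", "kwargs": {"deltas": [[[0,-0.5,5],[0,0,0],1],[[0,-0.5,11],[0,0,0],1],[[0,-0.5,16],[0,0,0],1],[[0,-0.5,19],[0,0,0],1],[[0,-0.5,21],[0,0,0],1],[[0,-0.5,21.2],[0,0,0],1],[[0,-0.5,21.2],[0,0,0],1]]}}

```text
t: 7.0
tool_pos: [564.0, 379.4, 19.5]
eef_rot: [179.9, 0.1, 12.9]
ft_force: [-1.8, -1.6, 3.9]
grip_width: 22.2
```

```bash
python3 -c "
from h import *
delta([564.5,379.8,18.7],13)"
```

```text
t 7.0 pos [564.  379.4  19.5] rot [1.7994e+02 1.0000e-01 1.2910e+01] w 22.2 F [-1.8 -1.6  3.9]
shift [ 0.5 -0.3  0.8] turn [ 0.06  0.1  -0.09]
```

Light contact (about 4 N). Releasing.

Emit:
{"fn": "servo_tool", "kwargs": {"deltas": [[[0,0,0.2],[0,0,0],0.4],[[0,0,0.2],[0,0,0],0.1],[[0,0,0],[0,0,0],-0.2],[[0,0,0],[0,0,0],-0.2],[[0,0,0],[0,0,0],-0.2],[[0,0,-10],[0,0,0],-0.2],[[0,0,-30],[0,0,0],-0.2],[[0,0,-60],[0,0,0],-0.2],[[0,0,-95],[0,0,0],-0.2],[[0,15,-130],[0,0,0],-0.2],[[0,40,-160],[0,0,0],-0.2],[[0,70,-180],[0,0,0],-0.2]]}}

```text
t: 8.0
tool_pos: [581.1, 312.8, 204.2]
eef_rot: [-180.0, -0.3, 13.1]
ft_force: [1.0, -0.2, 1.0]
grip_width: 51.2
```

```bash
python3 -c "
from h import *
snap('wrist','w6')
delta([516,-5.5,240],14.4)"
```

```text
t 8.05 pos [584.8 306.8 207.7] rot [179.74  -0.57  12.84] w 51.3 F [ 1.3 -3.2  1.3]
shift [-136.2  289.3  -32.3] turn [ 0.27 -0.57 -1.57]
```

View pics/w6.png

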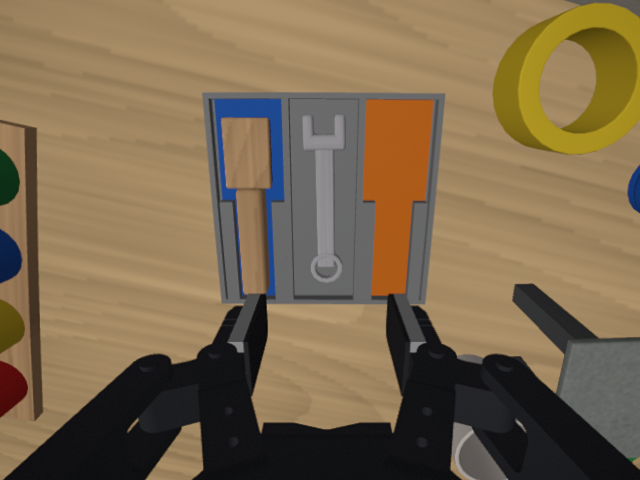

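The brush lies in the blue pocket at (248,205), with its head in the wide end. I'll check its position and measure the orange pocket from this view.

```bash
python3 - <<'E'
from h import *
np.set_printoptions(precision=1,suppress=True)
p,d,i=load("w6")
m=mask(p,(8,50,40),(18,190,255),(212,100,280,300));v,u=np.nonzero(m&(d>0));P=cloud(m,d,i);k=(P[:,2]>20)&(P[:,2]<40)
print("brush",np.percentile(P[k,2],[5,50,95]),rect(plane(np.c_[u,v][k],i,29)))
m=mask(p,(3,180,100),(13,255,255),(355,90,440,300));v,u=np.nonzero(m);Q=plane(np.c_[u,v],i,6)
r=np.deg2rad(13);ex=np.array([np.cos(r),np.sin(r)]);ey=np.array([-ex[1],ex[0]])
X=Q[:,:2]@ex;Y=Q[:,:2]@ey;hd=X>X.max()-80;hn=X<X.min()+85
f=lambda s:np.percentile(Y[s],[.5,99.5]);print(rect(Q),np.ptp(X),f(hd),f(hn),"in ex,ey; ctr564.5,379.8->",np.array([564.5,379.8])@ex,np.array([564.5,379.8])@ey,"x mid",(X.min()+X.max())/2)
C=plane([[203,94],[444,94],[222,303],[426,304]],i,16)[:,:2];print(C,C.mean(0),C.mean(0)-66*ey,C.mean(0)+66*ey,)
E
```

```text
brush [25.5 27.4 29.5] (array([563.5, 379. ]), array([160. ,  39.5]), 12.7)
(array([594.4, 251.6]), array([187.9,  58.1]), 13.0) 187.84274480379077 [ 82.7 140.1] [ 94.6 128.1] in ex,ey; ctr564.5,379.8-> 635.4683120110652 243.08088042832057 x mid 635.702610019483
[[652.1 437. ]
 [698.3 239. ]
 [459.7 393.2]
 [505.3 192.7]] [578.8 315.5] [593.7 251.2] [564.  379.8]
```

Brush: within 1 mm of its pocket centre, yaw within 0.3°. The orange pocket centre is about (594,251.3). Now the scraper.

Emit:
{"fn": "servo_tool", "kwargs": {"deltas": [[[-10,22,-10],[0,0,0],-0.2],[[-25,52,-20],[0,0,0],-0.2],[[-40,84,-30],[0,-0.5,-1],-0.2],[[-55,116,-32],[0,-0.5,-1.5],-0.2],[[-70,148,-32],[0.2,-0.5,-1.5],-0.2],[[-85,180,-32],[0.2,-0.5,-1.5],-0.2],[[-100,212,-32],[0.2,-0.5,-1.5],-0.2],[[-114,243,-32],[0.2,-0.5,-1.5],-0.2],[[-125,266,-32],[0.2,-0.5,-1.5],-0.2],[[-133,282,-32],[0.2,-0.5,-1.5],-0.2],[[-136,289.5,-32],[0.2,-0.5,-1.5],-0.2],[[-136,289.5,-32],[0.2,-0.5,-1.5],-0.2]]}}

```text
t: 9.05
tool_pos: [516.2, -7.1, 240.1]
eef_rot: [179.9, -0.1, 14.2]
ft_force: [0.8, 1.1, 0.1]
grip_width: 51.3
```

```bash
python3 - <<'E'
from h import *
np.set_printoptions(precision=1,suppress=True)
p,d,i=snap('wrist','w7')
m=mask(p,(3,180,100),(13,255,255),(200,150,450,480));v,u=np.nonzero(m&(d>0));P=cloud(m,d,i);k=(P[:,2]>130)&(P[:,2]<145)
print("scrh",rect(plane(np.c_[u,v][k],i,137.5)))
m=mask(p,(0,0,130),(179,60,255),(250,20,400,330));v,u=np.nonzero(m&(d>0));P=cloud(m,d,i);k=(P[:,2]>110)&(P[:,2]<130)
print("blade",rect(plane(np.c_[u,v][k],i,120)))
delta([516,-5.5,126],14.4)
E
```

```text
scrh (array([488.3, -13.4]), array([103.1,  22.7]), 14.4)
blade (array([565.2,   6.3]), array([59.6, 39.8]), 14.4)
t 9.1 pos [516.3  -5.9 240. ] rot [179.9  -0.1  14.2] w 51.2 F [ 0.1 -0.1  0.6]
shift [ -0.4  -0.6 114. ] turn [ 0.1 -0.1 -0.2]
```

View pics/w7.png

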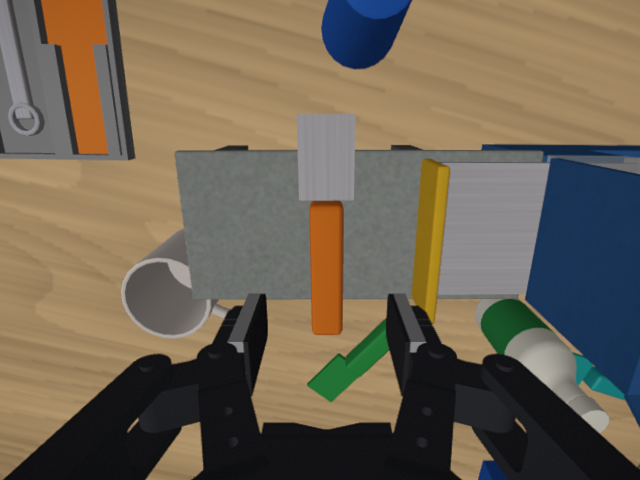

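The scraper is centred under the jaws at (326,265), and the plate at (432,240) is clear. Descending.

Emit:
{"fn": "servo_tool", "kwargs": {"deltas": [[[0,-0.3,20],[0,0,0],-0.2],[[0,-0.3,45],[0,0,-0.2],-0.2],[[0,-0.3,65],[0,0,-0.2],-0.2],[[0,-0.3,82],[0,0,-0.2],-0.2],[[0,-0.3,96],[0,0,-0.2],-0.2],[[0,-0.3,106],[0,0,-0.2],-0.2],[[0,-0.3,112],[0,0,-0.2],-0.2],[[0,-0.3,114],[0,0,-0.2],-0.2],[[0,-0.3,114],[0,0,-0.2],-0.2]]}}

```text
t: 9.85
tool_pos: [516.7, -5.2, 125.9]
eef_rot: [179.9, -0.1, 14.5]
ft_force: [0.6, 0.2, 0.3]
grip_width: 51.4
```

```bash
python3 - <<'E'
from h import *
snap('wrist','w8')
delta([516,-6.2,126],14.4)
E
```

```text
t 9.9 pos [517.   -5.4 126.4] rot [ 1.7992e+02 -1.6000e-01  1.4460e+01] w 50.9 F [-0.1  0.7 -0.6]
shift [-1.2  0.5  0.4] turn [ 0.08 -0.16  0.06]
```

View pics/w8.png

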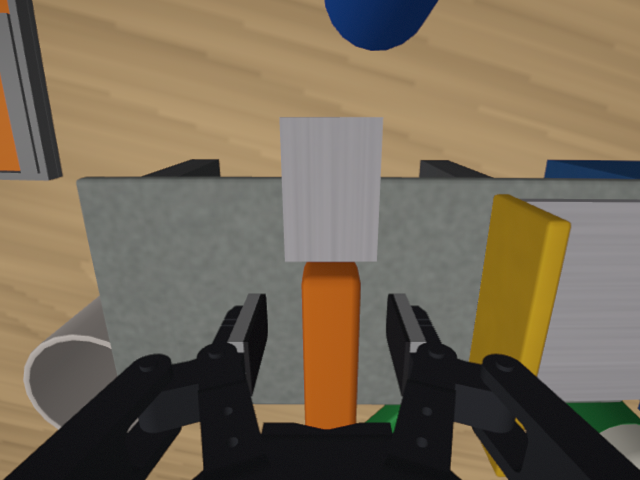

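The handle at (330,345) is centred between the pads. Closing and lifting.

Emit:
{"fn": "servo_tool", "kwargs": {"deltas": [[[0,0.5,0.3],[0,0,0],0.1],[[0,0.5,0.3],[0,0,0],0.4],[[0,0.5,0.3],[0,0,0],0.7],[[0,0.5,0.3],[0,0,0],1],[[0,0.5,0.3],[0,0,0],1],[[0,0.5,0.3],[0,0,0],1],[[0,0.5,0.3],[0,0,0],1],[[0,0,-5],[0,0,0],1],[[0,0,-20],[0,0,0],1],[[0,0,-45],[0,0,0],1],[[0,0,-70],[0,0,0],1],[[0,0,-85],[0,0,0],1]]}}

```text
t: 10.9
tool_pos: [517.3, -5.5, 213.6]
eef_rot: [179.9, -0.3, 14.5]
ft_force: [0.9, 0.4, -0.9]
grip_width: 22.2
```

Emit:
{"fn": "servo_tool", "kwargs": {"deltas": [[[0,0,0],[0,0,0],1]]}}

```text
t: 10.98
tool_pos: [519.0, -5.8, 216.5]
eef_rot: [179.7, -0.6, 14.5]
ft_force: [0.4, -0.5, -1.3]
grip_width: 22.4
```

```bash
python3 - <<'E'
from h import *
snap('wrist','w9')
delta([594,251.3,150],13)
E
```

```text
t 11.03 pos [518.3  -5.7 215.3] rot [179.74  -0.5   14.46] w 22.3 F [ 0.2  0.1 -1.6]
shift [ 136.9 -230.2   65.4] turn [ 0.25 -0.5   1.46]
```

View pics/w9.png

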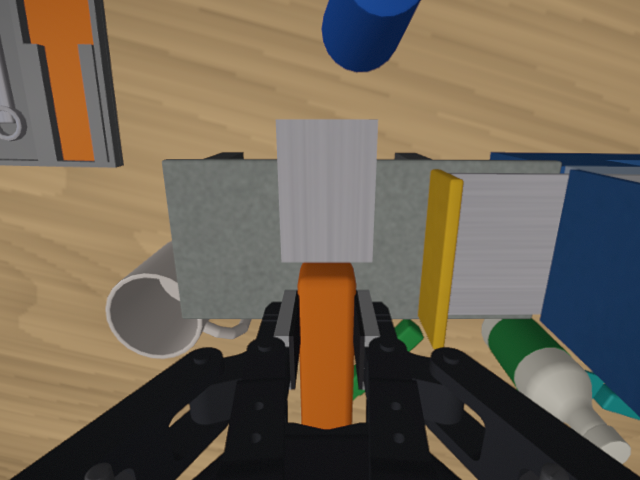

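The scraper is held straight (blade 278–376, handle 300–355). Moving over the orange pocket.

Emit:
{"fn": "servo_tool", "kwargs": {"deltas": [[[8,-14,-10],[0,0,0],1],[[22,-38,-10],[0,-0.2,0.5],1],[[40,-68,-10],[0.2,-0.5,1],1],[[58,-98,-10],[0.2,-0.5,1.5],1],[[76,-128,0],[0.2,-0.5,1.5],1],[[94,-158,10],[0.2,-0.5,1.5],1],[[110,-184,25],[0.2,-0.5,1.5],1],[[122,-205,40],[0.2,-0.5,1.5],1],[[131,-220,55],[0.2,-0.5,1.5],1],[[136,-228,65],[0.2,-0.5,1.5],1],[[137,-230,75],[0.2,-0.5,1.5],1],[[137,-230,85],[0.2,-0.5,1.5],1]]}}

```text
t: 12.03
tool_pos: [593.7, 250.9, 128.7]
eef_rot: [179.9, 0.1, 13.0]
ft_force: [-0.5, -0.6, -1.1]
grip_width: 22.1
```

```bash
python3 - <<'E'
from h import *
delta([594.5,251.3,40],13)
E
```

```text
t 12.03 pos [593.7 250.9 128.7] rot [1.7992e+02 1.1000e-01 1.3000e+01] w 22.1 F [-0.5 -0.6 -1.1]
shift [ 1.1 -0.3 88.7] turn [0.08 0.11 0.  ]
```

Emit:
{"fn": "servo_tool", "kwargs": {"deltas": [[[1,-0.3,20],[0,0,0],1],[[1,-0.3,40],[0,0.1,0],1],[[1,-0.3,58],[0,0.1,0],1],[[1,-0.3,72],[0,0.1,0],1],[[1,-0.3,82],[0,0.1,0],1],[[1,-0.3,88.5],[0,0.1,0],1],[[1,-0.3,88.5],[0,0.1,0],1],[[1,-0.3,88.5],[0,0.1,0],1]]}}

```text
t: 12.7
tool_pos: [594.7, 250.7, 40.4]
eef_rot: [179.9, 0.0, 13.0]
ft_force: [-0.2, 0.1, -0.9]
grip_width: 22.4
```

```bash
python3 - <<'E'
from h import *
snap('wrist','w10')
delta([594.5,251.3,18.7],13)
E
```

```text
t 12.75 pos [595.1 251.   41. ] rot [ 1.7992e+02 -7.0000e-02  1.2980e+01] w 22.3 F [ 0.3  0.5 -1.9]
shift [-0.6 -0.4 22.3] turn [ 0.08 -0.07 -0.02]
```

View pics/w10.png

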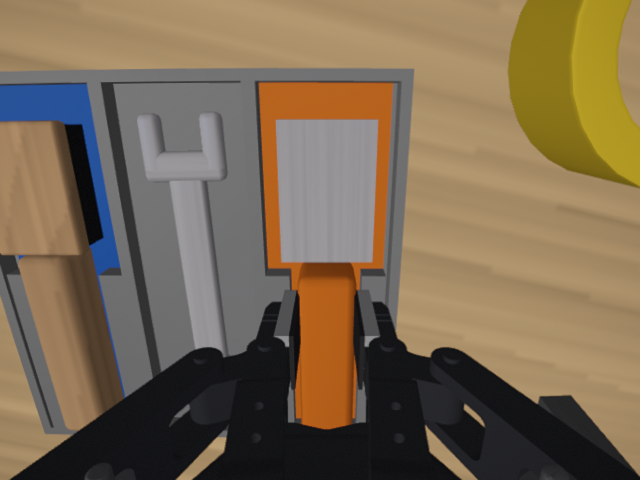

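The scraper is centred over the orange pocket (blade 278–376 inside floor 260–392). I'll lower and then release.

Emit:
{"fn": "servo_tool", "kwargs": {"deltas": [[[-0.5,-0.4,5],[0,0,0],1],[[-0.5,-0.4,11],[0,0,0],1],[[-0.5,-0.4,16],[0,0,0],1],[[-0.5,-0.4,19.5],[0,0,0],1],[[-0.5,-0.4,21.5],[0,0,0],1],[[-0.5,-0.4,22.3],[0,0,0],1],[[-0.5,-0.4,22.3],[0,0,0],1]]}}

```text
t: 13.33
tool_pos: [594.0, 251.2, 19.2]
eef_rot: [179.9, -0.0, 13.0]
ft_force: [-2.7, 0.3, 3.0]
grip_width: 22.2
```

Emit:
{"fn": "servo_tool", "kwargs": {"deltas": [[[0,0,0.2],[0,0,0],0.4],[[0,0,0.2],[0,0,0],0.1],[[0,0,0],[0,0,0],-0.2],[[0,0,0],[0,0,0],-0.2],[[0,0,0],[0,0,0],-0.2],[[0,0,-10],[0,0,0],-0.2],[[0,0,-30],[0,0,0],-0.2],[[0,0,-60],[0,0,0],-0.2],[[0,0,-95],[0,0,0],-0.2],[[0,0,-130],[0,0,0],-0.2],[[-5,0,-165],[0,0,0],-0.2],[[-15,0,-190],[0,0,0],-0.2]]}}

```text
t: 14.33
tool_pos: [581.5, 248.6, 213.6]
eef_rot: [179.9, -0.4, 13.0]
ft_force: [-0.0, -0.0, -0.1]
grip_width: 51.4
```

```bash
python3 - <<'E'
from h import *
np.set_printoptions(precision=1,suppress=True)
p,d,i=snap('wrist','w11');snap('side','sd11')
for nm,lo,hi,roi in[("brush",(8,50,40),(18,190,255),(0,60,330,330)),("scrh",(3,180,100),(13,255,255),(200,60,450,470))]:
    m=mask(p,lo,hi,roi);v,u=np.nonzero(m&(d>0));P=cloud(m,d,i);k=(P[:,2]>20)&(P[:,2]<40)
    print(nm,k.sum(),np.percentile(P[k,2],[5,50,95]),rect(plane(np.c_[u,v][k],i,29)))
m=mask(p,(0,0,130),(179,60,255),(250,20,420,330));v,u=np.nonzero(m&(d>0));P=cloud(m,d,i);k=(P[:,2]>8)&(P[:,2]<15)
print("blade",k.sum(),np.median(P[k],0),rect(plane(np.c_[u,v][k],i,12)))
delta([530,-75,260],14.4)
E
```

```text
brush 5974 [24.8 27.3 29.5] (array([563.6, 377.5]), array([159.7,  40.7]), 12.7)
scrh 2245 [25.6 28.4 29.7] (array([563.5, 244.6]), array([101.6,  23.4]), 12.4)
blade 5434 [628.2 279.1  11.4] (array([588.7, 271.7]), array([201.1, 115.7]), 12.8)
t 14.43 pos [581.3 248.9 215.6] rot [179.9  -0.6  13. ] w 51.2 F [0.2 0.4 0.4]
shift [-122.4  304.1  -45.2] turn [ 0.1 -0.6 -1.4]
```

View pics/w11.png

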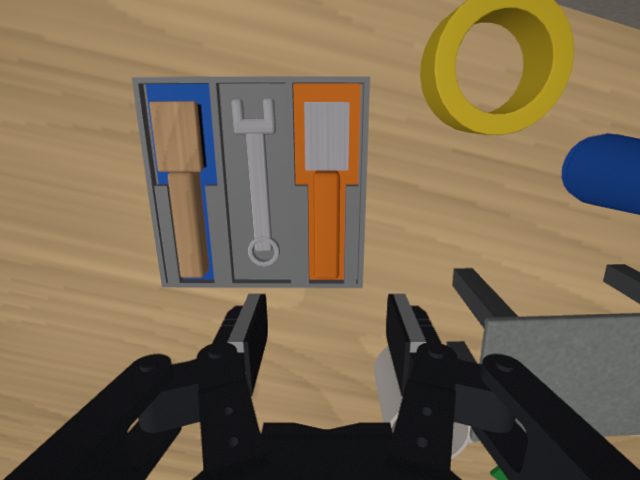

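Both tools are home: the brush at (563.5,378), the scraper at about (593,251), yaw about 12.5–12.7° against the tray's 13°. Next I go over the pull plate.

Emit:
{"fn": "servo_tool", "kwargs": {"deltas": [[[-10,20,-15],[0,0,0],-0.2],[[-20,50,-30],[0,0,0],-0.2],[[-33,83,-45],[0,-0.5,-1],-0.2],[[-46,115,-45],[0,-0.5,-1.4],-0.2],[[-59,147,-45],[0,-0.5,-1.4],-0.2],[[-72,179,-45],[0,-0.5,-1.4],-0.2],[[-85,211,-45],[0,-0.5,-1.4],-0.2],[[-98,243,-45],[0,-0.5,-1.4],-0.2],[[-109,270,-45],[0,-0.5,-1.4],-0.2],[[-117,291,-45],[0,-0.5,-1.4],-0.2],[[-122,304,-45],[0,-0.5,-1.4],-0.2],[[-122,304,-45],[0,-0.5,-1.4],-0.2]]}}

```text
t: 15.43
tool_pos: [529.8, -77.6, 259.2]
eef_rot: [179.9, -0.0, 14.2]
ft_force: [-0.2, 0.0, -0.5]
grip_width: 51.4
```

```bash
python3 - <<'E'
from h import *
np.set_printoptions(precision=1,suppress=True)
p,d,i=snap('wrist','w12')
m=mask(p,(18,150,90),(32,255,255),(200,60,480,480));v,u=np.nonzero(m&(d>0));P=cloud(m,d,i);k=(P[:,2]>154)&(P[:,2]<168)
print(k.sum(),np.median(P[k],0),rect(plane(np.c_[u,v][k],i,160)))
delta([530,-75,138],14.4)
E
```

```text
1574 [535.3 -75.  158.6] (array([530.9, -76.3]), array([107.7,   7.3]), 14.5)
t 15.48 pos [529.9 -75.9 259.2] rot [180.   -0.   14.2] w 50.7 F [-0.2 -0.1 -0. ]
shift [  0.2  -1.  121.2] turn [ 0.  -0.  -0.2]
```

View pics/w12.png

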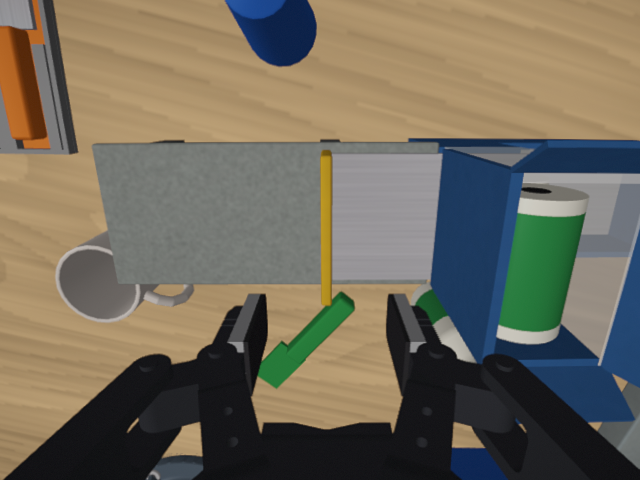

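The plate at (326,228) is centred between the jaws. I'll descend with a narrower opening, which gives more room to the magazine.

Emit:
{"fn": "servo_tool", "kwargs": {"deltas": [[[0,-0.5,20],[0,0,-0.2],0.2],[[0,-0.5,45],[0,0,-0.2],0.2],[[0,-0.5,68],[0,0,-0.2],0.2],[[0,-0.5,86],[0,0,-0.2],0.2],[[0,-0.5,100],[0,0,-0.2],0.2],[[0,-0.5,111],[0,0,-0.2],0.2],[[0,-0.5,118],[0,0,-0.2],0.2],[[0,-0.5,121],[0,0,-0.2],0.2],[[0,-0.5,121],[0,0,-0.2],0.2]]}}

```text
t: 16.23
tool_pos: [529.6, -74.6, 137.6]
eef_rot: [-180.0, 0.0, 14.5]
ft_force: [0.4, -0.7, 0.1]
grip_width: 34.0
```

```bash
python3 - <<'E'
from h import *
p,d,i=snap('wrist','w13')
delta([530,-75.8,138],14.4)
E
```

```text
t 16.28 pos [530.  -74.9 138.2] rot [ 1.7997e+02 -4.0000e-02  1.4480e+01] w 34.2 F [-0.8  0.4  0.3]
shift [-0.3  0.8  0.2] turn [ 0.03 -0.04  0.08]
```

View pics/w13.png

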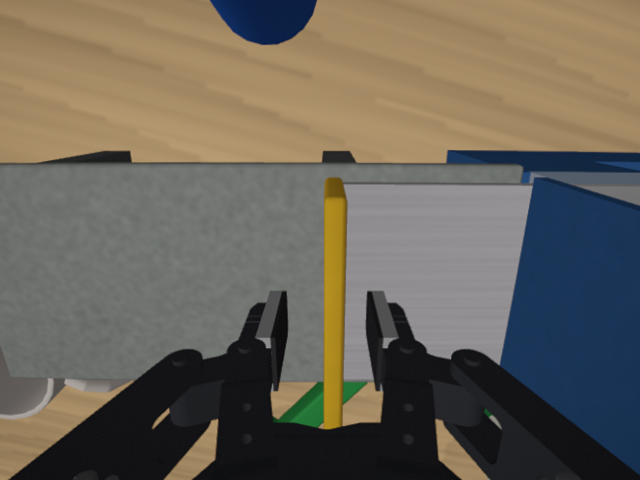

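The plate at (335,300) lies between the pads, about 2 mm to the right of centre. I'll correct for that and close.

Emit:
{"fn": "servo_tool", "kwargs": {"deltas": [[[0,1.5,0],[0,0,0],0.4],[[0,1.5,0],[0,0,0],0.7],[[0,1.5,0],[0,0,0],1],[[0,1.5,0],[0,0,0],1],[[0,1.5,0],[0,0,0],1],[[0,1.5,0],[0,0,0],1]]}}

```text
t: 16.78
tool_pos: [531.1, -76.8, 139.2]
eef_rot: [179.9, -0.1, 14.5]
ft_force: [0.4, -0.6, 6.2]
grip_width: 6.4
```

```bash
python3 - <<'E'
from h import *
a=np.deg2rad(14.4);s=np.array([-np.sin(a),np.cos(a)])*90
from bench import read_state
t=read_state()['tool_pos'];delta([t[0]+s[0],t[1]+s[1],t[2]],14.4)
E
```

```text
t 16.78 pos [531.1 -76.8 139.2] rot [ 1.799e+02 -1.400e-01  1.446e+01] w 6.4 F [ 0.4 -0.6  6.2]
shift [  0.1 -90.   -0.2] turn [ 0.1  -0.14  0.06]
```

Gripped (6.4 mm). I'll draw 90 mm, then creep onto the stop.

Emit:
{"fn": "servo_tool", "kwargs": {"deltas": [[[0,-4,0],[0,0,0],1],[[0,-12,0],[0,0,0],1],[[0,-21,0],[0,0,0],1],[[0,-30,0],[0,0,0],1],[[0,-39,0],[0,0,0],1],[[0,-48,0],[0,0,0],1],[[0,-57,0],[0,0,0],1],[[0,-66,0],[0,0,0],1],[[0,-75,0],[0,0,0],1],[[0,-82,0],[0,0,0],1],[[0,-88,0],[0,0,0],1],[[0,-90,0],[0,0,0],1]]}}

```text
t: 17.78
tool_pos: [508.7, 11.5, 139.2]
eef_rot: [179.9, -0.2, 14.5]
ft_force: [1.9, -2.9, 2.0]
grip_width: 6.8
```

Emit:
{"fn": "servo_tool", "kwargs": {"deltas": [[[0,-2,0],[0,0,0],1],[[0,-4,0],[0,0,0],1],[[0,-6,0],[0,0,0],1]]}}

```text
t: 18.03
tool_pos: [507.2, 17.4, 139.2]
eef_rot: [179.9, -0.2, 14.5]
ft_force: [0.8, -2.9, 1.9]
grip_width: 7.0
```

Emit:
{"fn": "servo_tool", "kwargs": {"deltas": [[[0,-1,0],[0,0,0],1],[[0,-2,0],[0,0,0],1],[[0,-2,0],[0,0,0],1]]}}

```text
t: 18.28
tool_pos: [506.7, 19.4, 139.2]
eef_rot: [179.9, -0.2, 14.5]
ft_force: [0.8, -1.3, 2.0]
grip_width: 6.7
```

Emit:
{"fn": "servo_tool", "kwargs": {"deltas": [[[0,-1,0],[0,0,0],1],[[0,-2,0],[0,0,0],1],[[0,-2,0],[0,0,0],1]]}}

```text
t: 18.53
tool_pos: [506.6, 19.9, 139.2]
eef_rot: [179.8, -0.2, 14.5]
ft_force: [1.6, -7.9, 0.6]
grip_width: 6.7
```

Emit:
{"fn": "servo_tool", "kwargs": {"deltas": [[[0,-1.5,0],[0,0,0],1],[[0,-2,0],[0,0,0],1],[[0,-2,0],[0,0,0],1]]}}

```text
t: 18.78
tool_pos: [506.6, 19.9, 139.2]
eef_rot: [179.6, -0.2, 14.6]
ft_force: [1.8, -10.6, 0.4]
grip_width: 6.6
```

```bash
python3 - <<'E'
from h import *
p,d,i=snap('side','sd14');snap('wrist','w14');snap('scene','sc14')
cv2.imwrite('pics/sd14c.png',cv2.resize(p[110:310,240:420,::-1],None,fx=3,fy=3))
p=cv2.imread('pics/sc14.png');cv2.imwrite('pics/sc14c.png',cv2.resize(p[190:350,150:370],None,fx=3.5,fy=3.5))
delta([506,20,139],14.4)
E
```

```text
t 18.93 pos [506.6  19.9 139.2] rot [ 1.7959e+02 -1.7000e-01  1.4560e+01] w 6.7 F [ 0.8 -9.  -0.3]
shift [-0.5 -0.3  0.2] turn [ 0.41 -0.17  0.16]
```

View pics/sd14c.png

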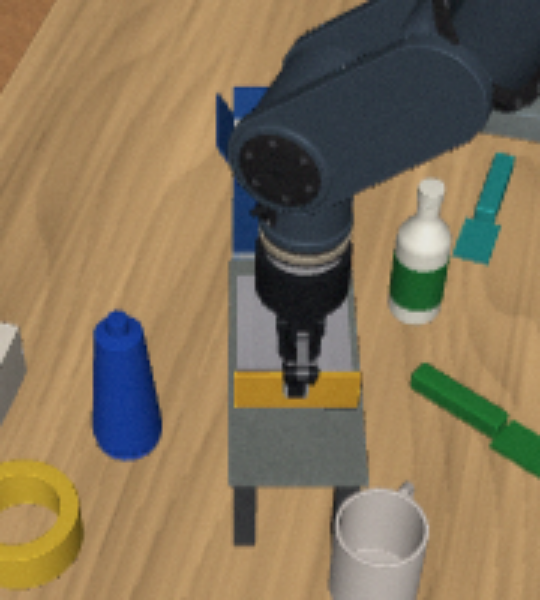

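View pics/sc14c.png

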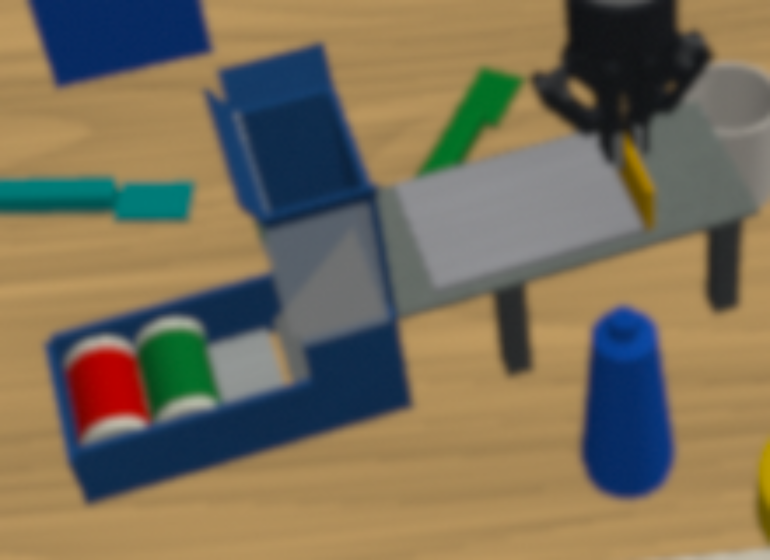

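The gate is against its stop: force rises to 10 N with no further travel. Both spools lie in the catch tray, at (107,390) and (178,365) in the crop. I'll let go and rise.

Emit:
{"fn": "servo_tool", "kwargs": {"deltas": [[[0,0,0],[0,0,0],0.6],[[0,0,0],[0,0,0],0.2],[[0,0,0],[0,0,0],0.2],[[0,0,0],[0,0,0],0.2],[[0,0,-10],[0,0,0],0.2],[[0,0,-30],[0,0,0],0.2],[[0,0,-60],[0,0,0],0.2],[[0,0,-95],[0,0,0],0.2],[[0,0,-125],[0,0,0],0.2],[[0,0,-145],[0,0,0],0.2],[[0,0,-150],[0,0,0],0.2],[[0,0,-150],[0,0,0],0.2]]}}

```text
t: 19.93
tool_pos: [506.6, 21.0, 291.3]
eef_rot: [179.5, -0.4, 14.6]
ft_force: [0.1, 0.7, -1.2]
grip_width: 34.1
```

```bash
python3 - <<'E'
from h import *
np.set_printoptions(precision=1,suppress=True)
from bench import read_state
s=read_state();print(s['t'],s['tool_pos'],s['ft_force'],s['grip_width'])
p,d,i=snap('wrist','w15')
m=mask(p,(18,150,90),(32,255,255),(150,60,480,480));v,u=np.nonzero(m&(d>0));P=cloud(m,d,i);k=(P[:,2]>152)&(P[:,2]<168)
r=rect(plane(np.c_[u,v][k],i,160));print("plate",k.sum(),r,"draw moved",(r[0]-np.array([530.9,-76.3]))@[-.2487,.9686])
p,d,i=snap('scene','sc15');p2,d2,i2=snap('side','sd15')
for nm,lo,hi in[("red",(0,180,80),(4,255,255)),("green",(55,120,40),(75,255,255))]:
    P=cloud(mask(p,lo,hi,(160,270,230,330)),d,i);print(nm,len(P),np.median(P,0))
for nm,lo,hi,roi in[("brush",(8,50,40),(18,190,255),(225,310,335,410)),("scrh",(3,180,100),(13,255,255),(225,310,335,410))]:
    m=mask(p2,lo,hi,roi);v,u=np.nonzero(m&(d2>0));P=cloud(m,d2,i2);k=(P[:,2]>20)&(P[:,2]<40);print(nm,k.sum(),rect(plane(np.c_[u,v][k],i2,29)))
E
python3 -c "
import cv2
p=cv2.imread('pics/sc15.png');cv2.imwrite('pics/sc15c.png',cv2.resize(p[180:350,150:510],None,fx=2.2,fy=2.2))"
```

```text
19.9333 [506.6  21.  291.3] [ 0.1  0.7 -1.2] 34.12654140656155
plate 1242 (array([506.2,  20.4]), array([107.8,   6.8]), 14.4) draw moved 99.80650999999999
red 340 [ 601.4 -360.2   53.9]
green 334 [ 590.7 -311.6   54.8]
brush 935 (array([574.4, 320.9]), array([160.8, 165.9]), 12.0)
scrh 389 (array([559.8, 247.2]), array([102.5,  27.2]), 12.4)
```

View pics/sc15c.png

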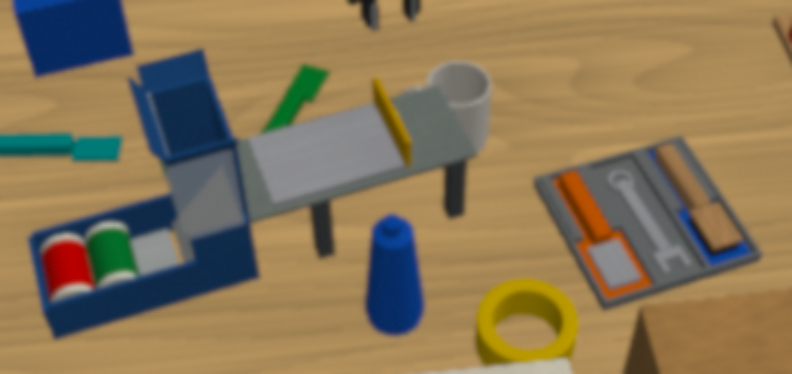

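The final picture shows the gate drawn out, both spools in the catch tray, both tools in their pockets and the gripper clear. The bystander objects stand where they were. Handing in.

Emit:
{"fn": "servo_tool", "kwargs": {"deltas": [[[0,0,0],[0,0,0],0.2],[[0,0,0],[0,0,0],0.2],[[0,0,0],[0,0,0],0.2],[[0,0,0],[0,0,0],0.2]]}}

```text
t: 20.42
tool_pos: [504.3, 21.1, 287.0]
eef_rot: [179.7, 0.1, 14.6]
ft_force: [0.4, -0.4, -0.5]
grip_width: 34.4
```

```bash
python3 -c "
from bench import *
print(close_job())"
```

```text
the job is handed in; nothing more can be done
None
```

The brush is in the blue pocket and the scraper is in the orange one. The gate is drawn out to its stop, both spools are in the catch tray, and I handed the job in at about 20 s. No verdict is reported.

- **Tools:** After each placing, the wrist camera put the brush and the scraper within about 2.5 mm and 1° of their pocket centres, lying flat with heads in the wide ends.
- **Gate:** The plate moved 99.8 mm. Before I let go, the force rose to about 10 N with no further travel.
- **Spools:** The last pictures show both in the catch tray, their tops at the height of spools lying on its floor. I did not measure their speed.
- **Gripper:** It was open and about 130 mm above the plate, with near-zero force.
- **Failed or disagreeing checks:** The last side-view measurement of the brush was useless because the colour mask also caught other things. The same check on the scraper handle was about 4 mm off the wrist-camera value. I relied on the wrist measurements and the final scene picture, where both tools look seated.
- **Other objects:** I checked by eye that the wrench, cone, bottle, mug and tape had not moved, without measuring them.

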